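# Feed a sign blank to the hidden back gauge and shut the guard

### The job

Slide the wooden sign blank along the bed of the marking jig, in under the hood, until you feel it come up against the hidden back gauge, and stop there: the gauge must not be shoved back more than a centimetre. Then press the open guard cover down until its catches hold it shut. Leave the other things on the table where they are.

Things in the scene. Friction and masses are not known exactly. Their poses are not given: they have to be found in the camera images.
- jig: Fixed marking jig: dark steel bed 410 mm long (x), 166 mm wide, with orange hood and head at its far end. Origin on the table; x is the feed direction, into the hood. Bed from x = -170 to +240 mm, top at z = 30 mm. Side rails, inner faces at y = +-41.5 mm, tops at z = 42 mm, guide the blank. Catch posts at x = -5 to 25 mm, |y| = 61 to 80 mm, 72 mm high, with spring balls that hold the cover down.
- hood_mouth (a point): Middle of the hood's slot, on the bed top at jig x = 90 mm, z = 30 mm. The slot is 22 mm high; the roof above it is at z = 62 mm, and from jig x = 150 mm on the head is 142 mm high. Out of sight inside is the adjustable back gauge, its place different each time: the blank's far edge meets it 10 to 70 mm beyond this point along the jig's x.
- blank: The sign blank, a loose flat wooden board 180 mm long (x), 80 mm wide (y), 12 mm thick, 0.12 to 0.21 kg, lying on the bed between the rails, its long side along the feed. Origin at the centre of its underside. It slides with about 1 to 2 N; its near edge is 90 mm from the origin at -x.
- gauge_nose (a joint): Light sprung nose of the hidden gauge (m): 0 when nothing touches it, 0.004 when pressed fully in; above 0.002 the blank is against the gauge. It takes about 0.2 N.
- gauge_slide (a joint): How far the hidden gauge has been shoved back along +x of the jig from its setting (m): 0 as set. It is clamped by friction and yields at about 12 N, with 0.025 m of travel.
- cover (a joint): Angle of the guard cover (rad): 0 shut (level), at the start 0.95 to 1.2 (open, leaning up and back over the hood). A weak spring lifts it part-way from the shut position unless the catches hold it; they snap below about 0.09 rad and need some 8 N at the free edge.
- cover_hinge (a point): Middle of the cover's hinge line, which runs along the jig's y axis at jig x = 90 mm, z = 53 mm.
- cover_edge (a point): Middle of the free edge of the cover, on its outer face (the upper face when shut). The cover is a grey panel 90 mm from hinge to free edge, 110 mm wide, 6 mm thick; when shut its top lies at z = 56 mm and it reaches from the hinge towards the near end of the bed.
- spray: Bystander: glass spray bottle with white pump head, 56 mm across, 183 mm high, upright. Origin at the centre of its foot.
- jar: Bystander: amber jar with white cap, 60 mm across, 75 mm high, upright. Origin at the centre of its foot.
- roller: Bystander: lint roller lying flat, 220 mm long (x), 108 mm wide at its roll, 50 mm high. Origin on the table under its neck, handle to -x.
Not all that is in view belongs to the job. There is more than one size of the blank; the one meant has the size given above.

How it is judged (in metres and radians):
On the way, in this order (a step that is already met when the one before it is completed fails the run):
1. the blank is against the back gauge while the cover is still open (value of joint gauge_nose above 0.002 m and value of joint cover above 0.5 rad), for 0.2 s.
2. the cover is pressed down into its catches (value of joint cover below 0.05 rad), for 0.2 s.
At the end, for the whole second after the job is handed in: The blank lies still against the back gauge (nose pressed in more than 2 mm), the gauge is shoved back less than 10 mm, and the cover is held shut by its catches (within 0.05 rad) (value of joint gauge_nose above 0.002 m and value of joint gauge_slide below 0.01 m and value of joint cover below 0.05 rad and linear speed of blank below 0.01 m/s); the robot touches nothing.
It fails at once if the back gauge is shoved back more than 10 mm (value of joint gauge_slide above 0.01 m).
It fails at once if a bystander is moved more than 30 mm (distance of any of spray, jar, roller from where it was at the start of the episode above 0.03 m).
It fails at once if the spray bottle or the jar is tipped over (angle between any of spray, jar's own z axis and vertical above 0.5 rad).
It also fails if it takes over 56 s, if anything falls off the work surface, if the arm or the gripper's body presses on something with over 40 N, if the wrist force passes 120 N, or if a joint passes its speed limit or range.

### The arm

A 7-joint arm with a two-finger parallel gripper is mounted at the origin on the work surface. World frame = base frame: x ahead of the robot, y to its left, z up, the work surface at z = 0. Lengths are in mm, angles in degrees, forces in N, time in s.
With the tool pointing down it reaches from about 400 to 850 mm from the base axis. Payload 4.5 kg.
Tool frame: the origin (TCP) lies midway between the tips of the shut fingers; the grasp point (between the pads) lies 19 mm behind it (manip.grip_depth is the distance from the TCP to the grasp point, in mm); z points along the fingers, y is the direction in which the jaws open and shut (so a half turn about z gives the same grasp; the last joint's range is limited). The gripper opens to 88 mm and grips with 3 to 60 N. Pads are 18 mm wide; open, the fingers measure 123 mm over their backs; the gripper's body (75 mm by 187 mm) begins 45 mm behind the grasp point.
Start: joints at [72.181, 39.483, -11.15, 89.685, 9.013, 51.709, -12.324], TCP at [211.285, -588.228, 238.743] pointing down, gripper open.
Joint ranges: [-172.22, 172.22], [-26.19, 119.32], [-84.43, 86.54], [7.71, 146.69], [-57.33, 237.33], [2.42, 119.75], [-152.13, 152.13]. Speed limits (degrees/s): [147.25, 147.25, 180, 180, 180, 180, 180].

### API

Orientations are given as [roll, pitch, yaw] about the fixed x, y, z axes, in that order (R = Rz(yaw) Ry(pitch) Rx(roll)).
In Python, from rig import telemetry, read_camera, get_calibration, job, manip gives the robot as it stands.
- The arm moves only by the tool jog_arm, never from a script. Its argument "moves" is a list of rows, each an object of numbers: "wx", "wy", "wz": the turn, a rotation vector about the tool's x, y, z in rad; "tx", "ty", "tz": the shift along the tool's x, y, z in cm; "hand": the opening, from -1 (shut) to 1 (fully open). In form: [{"wx": .., "wy": .., "wz": .., "tx": .., "ty": .., "tz": .., "hand": ..}, ...]. A call has exactly 5 rows; each row shifts and turns the commanded pose from where the row before left it, along the tool's axes as they then stand; what a row does not reach is not made up. A row lasts 1/10 s, in which the tool goes at most 50 mm and 8.59 degrees, less where a joint would pass 70% of its speed; a pose out of reach is approached as far as the arm can. A call is refused whole if a number of a shift passes 5 or a number of a turn 0.15, either way. A call with a gripper value outside its range is refused whole. The fingers move at their own pace and stop on an object; the grip force is fixed at half the most. Time passes only in rows, so rows that do not move let the fingers close, or fill a call up. It gives the time, the measured TCP pose, the force and the opening at its end, in the units of the state.
- telemetry.sense(): the state, without advancing time (a new reading comes with each control period).
- read_camera(name): name is "scene" or "top"; returns the picture (420x560x3 uint8, red, green, blue); there is no depth.
- get_calibration(name): a dict with "fx", "fy", "cx", "cy" (pixels), "extrinsics" (4x4, takes a point from camera to world coordinates). Camera axes: x right, y down, z forward; pixel columns grow to the right and rows downward; lengths in mm; the calibration is good to about 2 mm. A picture is of the moment at which its call begins. get_calibration takes no time and is no camera call.
- job.sign_off(): hands the job in, once; it reports no verdict.
The state is a dict: "time": time; "joint_pos": joint angles; "joint_vel": joint speeds; "tau": joint torques, N m; "tool_pos": TCP position; "orientation": TCP orientation; "wrist_force": force on the tool from outside, world axes, zero at the start; "torque": the same for the moment, N m; "finger_gap": opening from 0.0 (shut) to 1.0 (fully open).
Only numpy, scipy, OpenCV 4.12 (cv2) and the standard library are available. Lean on these libraries where they do the work, as an engineer would, in place of code of your own. Each camera call takes 0.05 s, during which the arm holds its last target. There are 200 camera calls.

## Working session

There is one attempt and no reset: what is moved stays moved. The work goes in short steps, Python scripts to look and compute and a tool call to move; the robot and the scene stay as the last step left them, time stands still between calls to the robot, and variables do not carry over. Pictures are saved under pics/ and viewed, about 8 in all and at most 12, crops included, and the job is handed in when it is done.

Besides the shell and the picture viewer there is one more tool, called as name(argument=value, ...) on one line, values as JSON. jog_arm: Moves the arm, as the interface text tells. Its arguments: {"type":"object","properties":{"moves":{"type":"array"}},"required":["moves"]}

```bash
mkdir -p pics
python3 - <<'E'
from rig import telemetry, read_camera, get_calibration
import cv2
for n in("scene","top"):
    cv2.imwrite(f"pics/{n}0.png",read_camera(n)[:,:,::-1]); c=get_calibration(n); print(n,c)
print(telemetry.sense())
E
```

```text
scene {'fx': 385.89567288387184, 'fy': 385.89567288387184, 'cx': 283.49144114279886, 'cy': 215.24390122203948, 'extrinsics': array([[ 4.71859781e-01,  7.14744478e-01, -5.16225415e-01,
         1.09249094e+03],
       [ 8.81659902e-01, -3.85780077e-01,  2.71752736e-01,
        -2.79109314e+02],
       [-4.91571289e-03, -5.83364435e-01, -8.12195649e-01,
         9.13058249e+02],
       [ 0.00000000e+00,  0.00000000e+00,  0.00000000e+00,
         1.00000000e+00]])}
top {'fx': 402.30383314080734, 'fy': 402.30383314080734, 'cx': 280.47715043390855, 'cy': 208.17111378924662, 'extrinsics': array([[ 2.80924549e-02, -9.98796990e-01,  4.01918863e-02,
         4.94049983e+02],
       [-9.99514282e-01, -2.75245148e-02,  1.46150737e-02,
        -5.13081795e+00],
       [-1.34912294e-02, -4.05829377e-02, -9.99085087e-01,
         1.06651597e+03],
       [ 0.00000000e+00,  0.00000000e+00,  0.00000000e+00,
         1.00000000e+00]])}
{'time': 0.1, 'joint_pos': array([ 72.18314626,  39.5269331 , -11.14409034,  89.73606982,
         9.01053993,  51.70950896, -12.3240126 ]), 'joint_vel': array([-0.01281705, -0.07145963, -0.03564658, -0.14151232, -0.01440553,
       -0.05316483, -0.000554  ]), 'tau': array([-2.63219983e-03, -5.28495204e+01, -1.27194431e+00, -1.53834754e+01,
       -5.27228834e-02,  1.98090740e-03,  6.09800713e-05]), 'tool_pos': array([ 211.00873212, -587.7267731 ,  238.01870096]), 'orientation': array([-1.79909157e+02,  5.76183012e-03,  1.97556493e+01]), 'wrist_force': array([ 0.11378012,  0.64861876, -0.49604772]), 'torque': array([-0.01774687,  0.04162809, -0.00868245]), 'finger_gap': 0.997148939228923}
```

View pics/scene0.png

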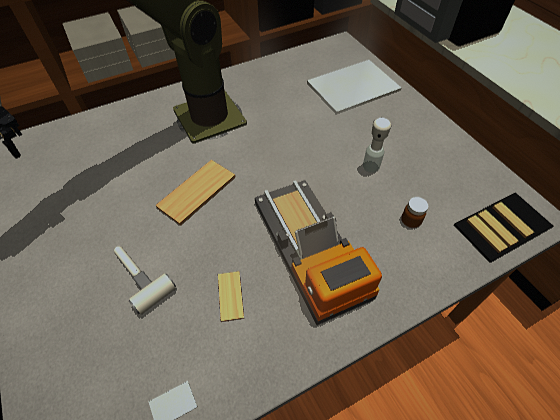

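View pics/top0.png

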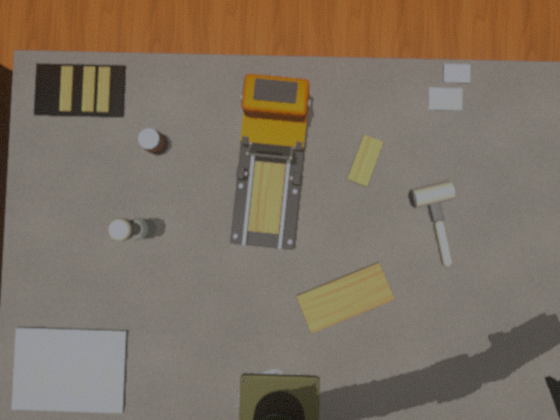

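The jig is straight ahead of the robot: in the top view its bed runs from (265,245) up to the hood at (277,75). The blank is between the rails at (266,195). The larger board at (345,298), the small one at (365,160) and the bystanders are all clear of it. Next I'll take a closer crop and colour masks.

```bash
cat > h.py <<'E'
import numpy as np, cv2
from rig import telemetry, read_camera, get_calibration
def ray(n,uv):
    c=get_calibration(n);E=c["extrinsics"]
    return E[:3,3],E[:3,:3]@np.array([(uv[0]-c["cx"])/c["fx"],(uv[1]-c["cy"])/c["fy"],1])
def onz(n,uv,z):
    o,d=ray(n,uv);return o+d*(z-o[2])/d[2]
def pix(n,p):
    c=get_calibration(n);E=c["extrinsics"];q=E[:3,:3].T@(np.array(p)-E[:3,3])
    return c["fx"]*q[0]/q[2]+c["cx"],c["fy"]*q[1]/q[2]+c["cy"]
E
python3 - <<'E'
from h import *
t=cv2.imread("pics/top0.png");s=cv2.imread("pics/scene0.png")
a=cv2.resize(t[60:260,220:320],None,fx=4,fy=4)[:,:400]
a=cv2.resize(t[125:255,220:320],None,fx=4.6,fy=4.6,interpolation=cv2.INTER_CUBIC)
b=cv2.resize(s[170:330,245:395],None,fx=3.7,fy=3.7,interpolation=cv2.INTER_CUBIC)[:598]
b=cv2.resize(s[175:305,245:345],None,fx=3.3,fy=4.6,interpolation=cv2.INTER_CUBIC)
cv2.imwrite("pics/c0.png",np.hstack([a,b]))
hsv=cv2.cvtColor(t,cv2.COLOR_BGR2HSV)
for nm,lo,hi in(("wood",(15,60,90),(32,255,255)),):
    m=cv2.inRange(hsv,lo,hi);m[:, :240]=0;m[:,300:]=0;m[:153]=0;m[260:]=0
    cs,_=cv2.findContours(m,0,2);k=max(cs,key=cv2.contourArea)
    r=cv2.minAreaRect(k);print(nm,cv2.contourArea(k),r)
    P=np.array([onz("top",p,42) for p in cv2.boxPoints(r)]);print(P.round(1),np.linalg.norm(np.diff(P,axis=0),axis=1))
E
```

```text
wood 2114.5 ((266.3858947753906, 196.93646240234375), (31.00694465637207, 71.68640899658203), 5.90614128112793)
[[4.748e+02 9.270e+01 4.200e+01]
 [6.578e+02 7.950e+01 4.200e+01]
 [6.516e+02 3.000e-01 4.200e+01]
 [4.689e+02 1.400e+01 4.200e+01]] [183.46006197  79.50475799 183.209368  ]
```

View pics/c0.png

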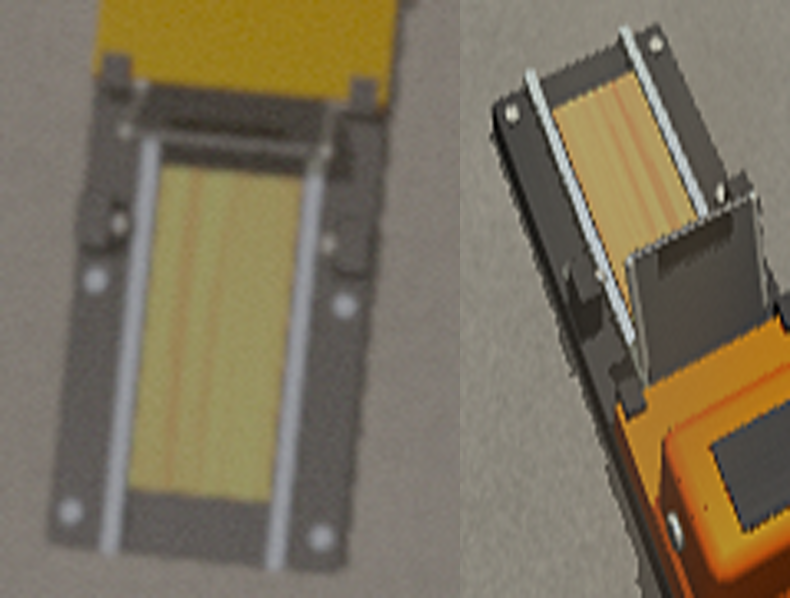

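Run:
```python
from h import *
T=lambda u,v:(220+u/4.6,125+v/4.6)
S=lambda u,v:(245+(u-460)/3.3,175+v/4.6)
yaw=np.radians(-4.2);ex=np.array([np.cos(yaw),np.sin(yaw),0]);ey=np.array([-ex[1],ex[0],0])
n1=onz("top",T(50,543),30);n2=onz("top",T(345,568),30)
r1=onz("top",T(95,79),62);r2=onz("top",T(395,103),62)
print("near",n1,n2,np.degrees(np.arctan2(*( (n1-n2)[[1,0]]))),np.linalg.norm(n1-n2));print("roof",r1,r2)
o1=(n1+n2)/2+170*ex;o2=(r1+r2)/2-90*ex;print(o1,o2)
n3=onz("scene",S(497,103),30);n4=onz("scene",S(658,25),30);o3=(n3+n4)/2+170*ex;print("scene",n3,n4,o3)
o=np.array([*o1[:2],0])
b=np.array([563.3,46.6,0])-o;print("blank in jig",b@ex,b@ey)
for a,c in(((127,131),(630,258)),((322,153),(757,197))):
    A,d=ray("top",T(*a));B,e=ray("scene",S(*c))
    k=np.linalg.lstsq(np.c_[d,-e],B-A,rcond=None)[0]
    p=(A+d*k[0]+B+e*k[1])/2;q=p-o;print("edge",p,np.linalg.norm(A+d*k[0]-B-e*k[1]),"jig",q@ex,q@ey,q[2],"theta",np.arctan2(q[2]-53,90-q@ex))
```

```text
near [442.42862469 135.16258357  30.        ] [433.25739069 -30.14867645  30.        ] 86.82456668932345 165.5654680907898
roof [698.0377479  114.54308229  62.        ] [688.99116307 -49.9217882   62.        ]
[607.38646882  40.05646005  30.        ] [603.75615253  38.90208479  62.        ]
scene [436.94504134 -23.39910439  30.        ] [448.19688705 134.25877997  30.        ] [612.11442532  42.97934428  30.        ]
blank in jig -44.44731067032231 3.2971536330536484
edge [646.69441236  45.81316002 102.24520197] 96.8102568132473 jig 38.78077083832244 8.620083143502736 102.24520196833402 theta 0.7657516757468199
edge [667.01839963  27.87077443 180.61400953] 91.95186269116292 jig 60.364245549940826 -7.785625575977733 180.61400952584785 theta 1.3426113625832357
```

Run:
```python
from h import *
T=lambda u,v:(220+u/4.6,125+v/4.6)
S=lambda u,v:(245+(u-460)/3.3,175+v/4.6)
for a,b in(((110,550),(150,140)),((275,568),(318,165))):
    p,q=onz("top",T(*a),42),onz("top",T(*b),42);print(p,q,np.degrees(np.arctan2(*(q-p)[[1,0]])))
yaw=np.radians(-3.5);ex=np.array([np.cos(yaw),np.sin(yaw),0]);ey=np.array([-ex[1],ex[0],0])
o=np.array([437.8,52.5,0])+170*ex;print("o",o)
b=np.array([563.3,46.6,0])-o;print("blank in jig",b@ex,b@ey)
for a,c in(((127,131),(757,197)),((322,153),(630,258))):
    A,d=ray("top",T(*a));B,e=ray("scene",S(*c))
    k=np.linalg.lstsq(np.c_[d,-e],B-A,rcond=None)[0]
    p=(A+d*k[0]+B+e*k[1])/2;q=p-o;print("edge",p,np.linalg.norm(A+d*k[0]-B-e*k[1]),"jig",q@ex,q@ey,q[2],"theta",np.arctan2(q[2]-53,90-q@ex),np.hypot(q[2]-53,90-q@ex))
```

```text
[440.12335968 100.20009879  42.        ] [668.62301005  85.12210112  42.        ] -3.775301183417427
[432.84536196   8.74173268  42.        ] [657.04009566  -8.88808088  42.        ] -4.496267696106397
o [607.48291573  42.12174828   0.        ]
blank in jig -44.37389641480011 1.7725964009355188
edge [659.64702764  91.55509157 126.14940454] 4.294752058450339 jig 49.0489819120749 52.52568298631407 126.14940453706078 theta 1.0604396471845972 83.83210164706678
edge [649.74118502 -10.49370321 126.80207324] 0.09509619465143003 jig 45.39154556960522 -49.93750744040973 126.80207324291206 theta 1.0271231861124384 86.23607262405196
```

jog_arm(moves=[{"wx": 0, "wy": 0, "wz": 0.138, "tx": 3, "ty": -3, "tz": 0, "hand": -1}, {"wx": 0, "wy": 0, "wz": 0.138, "tx": 3, "ty": -3, "tz": 0, "hand": -1}, {"wx": 0, "wy": 0, "wz": 0.138, "tx": 3, "ty": -3, "tz": 0, "hand": -1}, {"wx": 0, "wy": 0, "wz": 0, "tx": 3, "ty": -3, "tz": 0, "hand": -1}, {"wx": 0, "wy": 0, "wz": 0, "tx": 3, "ty": -3, "tz": 0, "hand": -1}])

```text
time: 0.6
tool_pos: [345.2, -425.2, 238.6]
orientation: [-180.0, 0.0, -4.0]
wrist_force: [0.7, -0.7, -0.1]
finger_gap: 0.568
```

jog_arm(moves=[{"wx": 0, "wy": 0, "wz": 0, "tx": 1.4, "ty": -4.7, "tz": 0, "hand": -1}, {"wx": 0, "wy": 0, "wz": 0, "tx": 1.4, "ty": -4.7, "tz": 0, "hand": -1}, {"wx": 0, "wy": 0, "wz": 0, "tx": 1.4, "ty": -4.7, "tz": 0, "hand": -1}, {"wx": 0, "wy": 0, "wz": 0, "tx": 1.4, "ty": -4.7, "tz": 0, "hand": -1}, {"wx": 0, "wy": 0, "wz": 0, "tx": 1.4, "ty": -4.7, "tz": 0, "hand": -1}])

```text
time: 1.1
tool_pos: [430.7, -195.1, 238.6]
orientation: [-180.0, 0.0, -4.0]
wrist_force: [1.3, 0.2, 0.2]
finger_gap: 0.114
```

jog_arm(moves=[{"wx": 0, "wy": 0, "wz": 0, "tx": 0, "ty": -4.5, "tz": 2, "hand": -1}, {"wx": 0, "wy": 0, "wz": 0, "tx": 0, "ty": -4.5, "tz": 2, "hand": -1}, {"wx": 0, "wy": 0, "wz": 0, "tx": 0, "ty": -4.5, "tz": 2, "hand": -1}, {"wx": 0, "wy": 0, "wz": 0, "tx": 0, "ty": -4.5, "tz": 2, "hand": -1}, {"wx": 0, "wy": 0, "wz": 0, "tx": 0, "ty": -4.5, "tz": 2, "hand": -1}])

```text
time: 1.6
tool_pos: [446.0, 29.1, 137.9]
orientation: [180.0, -0.0, -4.0]
wrist_force: [1.5, -0.7, 0.3]
finger_gap: 0.008
```

jog_arm(moves=[{"wx": 0, "wy": 0, "wz": 0, "tx": 0.4, "ty": -1.4, "tz": 2, "hand": -1}, {"wx": 0, "wy": 0, "wz": 0, "tx": 0, "ty": -1.0, "tz": 2, "hand": -1}, {"wx": 0, "wy": 0, "wz": 0, "tx": 0, "ty": 0, "tz": 2, "hand": -1}, {"wx": 0, "wy": 0, "wz": 0, "tx": 0, "ty": 0, "tz": 2, "hand": -1}, {"wx": 0, "wy": 0, "wz": 0, "tx": 0, "ty": 0, "tz": 1, "hand": -1}])

```text
time: 2.1
tool_pos: [451.1, 51.2, 47.2]
orientation: [180.0, 0.1, -3.9]
wrist_force: [-0.2, 0.8, 1.2]
finger_gap: 0.008
```

Run:
```python
from h import *
s=read_camera("scene")[:,:,::-1]
cv2.imwrite("pics/s1.png",cv2.resize(s[150:280,220:350],None,fx=4.5,fy=4.5,interpolation=cv2.INTER_CUBIC))
```

```text
(no output)
```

View pics/s1.png

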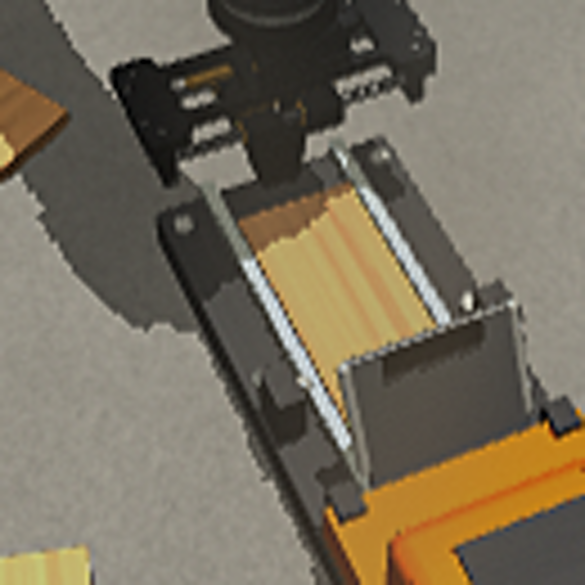

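Closed fingers at crop (275,180), between the rails at (210,190) and (337,150) and behind the blank's near edge. The cover is still open. Next I'll go down and approach.

jog_arm(moves=[{"wx": 0, "wy": 0, "wz": 0, "tx": 0, "ty": 0, "tz": 0.6, "hand": -1}, {"wx": 0, "wy": 0, "wz": 0, "tx": 0, "ty": 0, "tz": 0.6, "hand": -1}, {"wx": 0, "wy": 0, "wz": 0, "tx": 0, "ty": 0, "tz": 0, "hand": -1}, {"wx": 0, "wy": 0, "wz": 0, "tx": 0, "ty": 0, "tz": 0, "hand": -1}, {"wx": 0, "wy": 0, "wz": 0, "tx": 0, "ty": 0, "tz": 0, "hand": -1}])

```text
time: 2.65
tool_pos: [452.0, 51.1, 37.1]
orientation: [-180.0, -0.0, -4.0]
wrist_force: [-0.2, -0.1, 0.4]
finger_gap: 0.005
```

jog_arm(moves=[{"wx": 0, "wy": 0, "wz": 0, "tx": 0.5, "ty": 0, "tz": 0.2, "hand": -1}, {"wx": 0, "wy": 0, "wz": 0, "tx": 1, "ty": 0, "tz": 0, "hand": -1}, {"wx": 0, "wy": 0, "wz": 0, "tx": 1, "ty": 0, "tz": 0, "hand": -1}, {"wx": 0, "wy": 0, "wz": 0, "tx": 1, "ty": 0, "tz": 0, "hand": -1}, {"wx": 0, "wy": 0, "wz": 0, "tx": 0.8, "ty": 0, "tz": 0, "hand": -1}])

```text
time: 3.15
tool_pos: [496.0, 48.0, 34.8]
orientation: [-180.0, -0.0, -4.0]
wrist_force: [-0.7, 0.5, 0.5]
finger_gap: 0.007
```

jog_arm(moves=[{"wx": 0, "wy": 0, "wz": 0, "tx": 0.2, "ty": 0, "tz": 0, "hand": -1}, {"wx": 0, "wy": 0, "wz": 0, "tx": 0.2, "ty": 0, "tz": 0, "hand": -1}, {"wx": 0, "wy": 0, "wz": 0, "tx": 0.2, "ty": 0, "tz": 0, "hand": -1}, {"wx": 0, "wy": 0, "wz": 0, "tx": 0.1, "ty": 0, "tz": 0, "hand": -1}, {"wx": 0, "wy": 0, "wz": 0, "tx": 0.1, "ty": 0, "tz": 0, "hand": -1}])

```text
time: 3.65
tool_pos: [502.6, 47.6, 34.7]
orientation: [180.0, -0.0, -4.0]
wrist_force: [-0.6, -0.2, 0.5]
finger_gap: 0.005
```

jog_arm(moves=[{"wx": 0, "wy": 0, "wz": 0, "tx": 0.1, "ty": 0, "tz": 0, "hand": -1}, {"wx": 0, "wy": 0, "wz": 0, "tx": 0.1, "ty": 0, "tz": 0, "hand": -1}, {"wx": 0, "wy": 0, "wz": 0, "tx": 0.1, "ty": 0, "tz": 0, "hand": -1}, {"wx": 0, "wy": 0, "wz": 0, "tx": 0.1, "ty": 0, "tz": 0, "hand": -1}, {"wx": 0, "wy": 0, "wz": 0, "tx": 0.1, "ty": 0, "tz": 0, "hand": -1}])

```text
time: 4.15
tool_pos: [507.8, 47.2, 34.7]
orientation: [180.0, -0.0, -4.0]
wrist_force: [-0.8, -1.5, -0.9]
finger_gap: 0.006
```

Run:
```python
from h import *
s=read_camera("scene")[:,:,::-1]
cv2.imwrite("pics/s2.png",cv2.resize(s[150:280,220:350],None,fx=4.5,fy=4.5,interpolation=cv2.INTER_CUBIC))
```

```text
(no output)
```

View pics/s2.png

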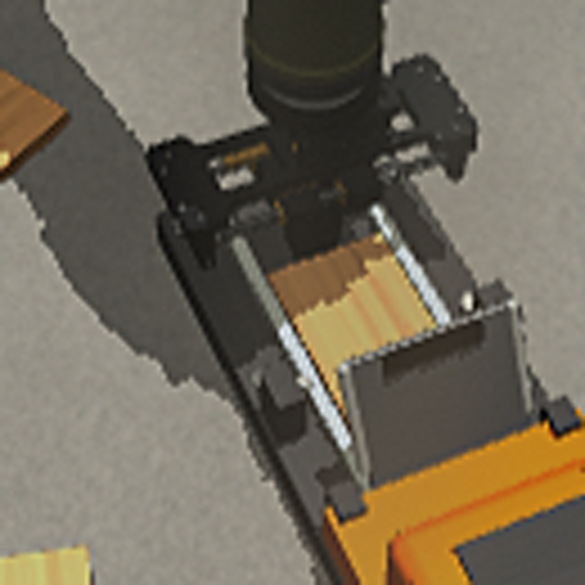

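The blank has moved along with the fingers: its near edge is now at crop (270,270)–(380,235), and the cover is untouched. I'll keep feeding in 5 mm calls and watch the force.

jog_arm(moves=[{"wx": 0, "wy": 0, "wz": 0, "tx": 0.1, "ty": 0, "tz": 0, "hand": -1}, {"wx": 0, "wy": 0, "wz": 0, "tx": 0.1, "ty": 0, "tz": 0, "hand": -1}, {"wx": 0, "wy": 0, "wz": 0, "tx": 0.1, "ty": 0, "tz": 0, "hand": -1}, {"wx": 0, "wy": 0, "wz": 0, "tx": 0.1, "ty": 0, "tz": 0, "hand": -1}, {"wx": 0, "wy": 0, "wz": 0, "tx": 0.1, "ty": 0, "tz": 0, "hand": -1}])

```text
time: 4.7
tool_pos: [512.7, 46.8, 34.7]
orientation: [180.0, -0.0, -4.0]
wrist_force: [-0.3, -0.2, 0.1]
finger_gap: 0.003
```

jog_arm(moves=[{"wx": 0, "wy": 0, "wz": 0, "tx": 0.1, "ty": 0, "tz": 0, "hand": -1}, {"wx": 0, "wy": 0, "wz": 0, "tx": 0.1, "ty": 0, "tz": 0, "hand": -1}, {"wx": 0, "wy": 0, "wz": 0, "tx": 0.1, "ty": 0, "tz": 0, "hand": -1}, {"wx": 0, "wy": 0, "wz": 0, "tx": 0.1, "ty": 0, "tz": 0, "hand": -1}, {"wx": 0, "wy": 0, "wz": 0, "tx": 0.1, "ty": 0, "tz": 0, "hand": -1}])

```text
time: 5.2
tool_pos: [517.6, 46.5, 34.7]
orientation: [180.0, 0.0, -4.0]
wrist_force: [-0.7, 0.1, 1.3]
finger_gap: 0.001
```

jog_arm(moves=[{"wx": 0, "wy": 0, "wz": 0, "tx": 0.1, "ty": 0, "tz": 0, "hand": -1}, {"wx": 0, "wy": 0, "wz": 0, "tx": 0.1, "ty": 0, "tz": 0, "hand": -1}, {"wx": 0, "wy": 0, "wz": 0, "tx": 0.1, "ty": 0, "tz": 0, "hand": -1}, {"wx": 0, "wy": 0, "wz": 0, "tx": 0.1, "ty": 0, "tz": 0, "hand": -1}, {"wx": 0, "wy": 0, "wz": 0, "tx": 0.1, "ty": 0, "tz": 0, "hand": -1}])

```text
time: 5.7
tool_pos: [522.6, 46.2, 34.7]
orientation: [180.0, 0.0, -4.0]
wrist_force: [-1.5, -0.0, 0.1]
finger_gap: 0.006
```

jog_arm(moves=[{"wx": 0, "wy": 0, "wz": 0, "tx": 0.1, "ty": 0, "tz": 0, "hand": -1}, {"wx": 0, "wy": 0, "wz": 0, "tx": 0.1, "ty": 0, "tz": 0, "hand": -1}, {"wx": 0, "wy": 0, "wz": 0, "tx": 0.1, "ty": 0, "tz": 0, "hand": -1}, {"wx": 0, "wy": 0, "wz": 0, "tx": 0.1, "ty": 0, "tz": 0, "hand": -1}, {"wx": 0, "wy": 0, "wz": 0, "tx": 0.1, "ty": 0, "tz": 0, "hand": -1}])

```text
time: 6.2
tool_pos: [527.6, 45.8, 34.7]
orientation: [180.0, 0.0, -4.0]
wrist_force: [-2.3, -0.3, 1.3]
finger_gap: 0.003
```

jog_arm(moves=[{"wx": 0, "wy": 0, "wz": 0, "tx": 0.1, "ty": 0, "tz": 0, "hand": -1}, {"wx": 0, "wy": 0, "wz": 0, "tx": 0.1, "ty": 0, "tz": 0, "hand": -1}, {"wx": 0, "wy": 0, "wz": 0, "tx": 0.1, "ty": 0, "tz": 0, "hand": -1}, {"wx": 0, "wy": 0, "wz": 0, "tx": 0.1, "ty": 0, "tz": 0, "hand": -1}, {"wx": 0, "wy": 0, "wz": 0, "tx": 0.1, "ty": 0, "tz": 0, "hand": -1}])

```text
time: 6.7
tool_pos: [532.6, 45.5, 34.7]
orientation: [180.0, 0.0, -4.0]
wrist_force: [-1.8, 0.3, 1.3]
finger_gap: 0.004
```

jog_arm(moves=[{"wx": 0, "wy": 0, "wz": 0, "tx": 0.1, "ty": 0, "tz": 0, "hand": -1}, {"wx": 0, "wy": 0, "wz": 0, "tx": 0.1, "ty": 0, "tz": 0, "hand": -1}, {"wx": 0, "wy": 0, "wz": 0, "tx": 0.1, "ty": 0, "tz": 0, "hand": -1}, {"wx": 0, "wy": 0, "wz": 0, "tx": 0.1, "ty": 0, "tz": 0, "hand": -1}, {"wx": 0, "wy": 0, "wz": 0, "tx": 0.1, "ty": 0, "tz": 0, "hand": -1}])

```text
time: 7.2
tool_pos: [537.6, 45.1, 34.7]
orientation: [180.0, 0.0, -4.0]
wrist_force: [-1.1, 0.2, 2.3]
finger_gap: 0.004
```

jog_arm(moves=[{"wx": 0, "wy": 0, "wz": 0, "tx": 0.1, "ty": 0, "tz": 0, "hand": -1}, {"wx": 0, "wy": 0, "wz": 0, "tx": 0.1, "ty": 0, "tz": 0, "hand": -1}, {"wx": 0, "wy": 0, "wz": 0, "tx": 0.1, "ty": 0, "tz": 0, "hand": -1}, {"wx": 0, "wy": 0, "wz": 0, "tx": 0.1, "ty": 0, "tz": 0, "hand": -1}, {"wx": 0, "wy": 0, "wz": 0, "tx": 0.1, "ty": 0, "tz": 0, "hand": -1}])

```text
time: 7.7
tool_pos: [542.6, 44.8, 34.7]
orientation: [180.0, -0.0, -4.0]
wrist_force: [-1.9, 0.4, 1.3]
finger_gap: 0.004
```

jog_arm(moves=[{"wx": 0, "wy": 0, "wz": 0, "tx": 0.1, "ty": 0, "tz": 0, "hand": -1}, {"wx": 0, "wy": 0, "wz": 0, "tx": 0.1, "ty": 0, "tz": 0, "hand": -1}, {"wx": 0, "wy": 0, "wz": 0, "tx": 0.1, "ty": 0, "tz": 0, "hand": -1}, {"wx": 0, "wy": 0, "wz": 0, "tx": 0.1, "ty": 0, "tz": 0, "hand": -1}, {"wx": 0, "wy": 0, "wz": 0, "tx": 0.1, "ty": 0, "tz": 0, "hand": -1}])

```text
time: 8.2
tool_pos: [547.6, 44.4, 34.7]
orientation: [180.0, 0.0, -4.0]
wrist_force: [-1.9, 0.1, 1.8]
finger_gap: 0.005
```

jog_arm(moves=[{"wx": 0, "wy": 0, "wz": 0, "tx": 0.1, "ty": 0, "tz": 0, "hand": -1}, {"wx": 0, "wy": 0, "wz": 0, "tx": 0.1, "ty": 0, "tz": 0, "hand": -1}, {"wx": 0, "wy": 0, "wz": 0, "tx": 0.1, "ty": 0, "tz": 0, "hand": -1}, {"wx": 0, "wy": 0, "wz": 0, "tx": 0.1, "ty": 0, "tz": 0, "hand": -1}, {"wx": 0, "wy": 0, "wz": 0, "tx": 0.1, "ty": 0, "tz": 0, "hand": -1}])

```text
time: 8.7
tool_pos: [552.6, 44.1, 34.7]
orientation: [180.0, -0.0, -4.0]
wrist_force: [-2.0, 0.2, 2.7]
finger_gap: 0.006
```

jog_arm(moves=[{"wx": 0, "wy": 0, "wz": 0, "tx": 0.1, "ty": 0, "tz": 0, "hand": -1}, {"wx": 0, "wy": 0, "wz": 0, "tx": 0.1, "ty": 0, "tz": 0, "hand": -1}, {"wx": 0, "wy": 0, "wz": 0, "tx": 0.1, "ty": 0, "tz": 0, "hand": -1}, {"wx": 0, "wy": 0, "wz": 0, "tx": 0.1, "ty": 0, "tz": 0, "hand": -1}, {"wx": 0, "wy": 0, "wz": 0, "tx": 0.1, "ty": 0, "tz": 0, "hand": -1}])

```text
time: 9.2
tool_pos: [557.6, 43.7, 34.7]
orientation: [180.0, -0.0, -4.0]
wrist_force: [-2.6, 0.7, 2.0]
finger_gap: 0.003
```

jog_arm(moves=[{"wx": 0, "wy": 0, "wz": 0, "tx": 0.1, "ty": 0, "tz": 0, "hand": -1}, {"wx": 0, "wy": 0, "wz": 0, "tx": 0.1, "ty": 0, "tz": 0, "hand": -1}, {"wx": 0, "wy": 0, "wz": 0, "tx": 0.1, "ty": 0, "tz": 0, "hand": -1}, {"wx": 0, "wy": 0, "wz": 0, "tx": 0.1, "ty": 0, "tz": 0, "hand": -1}, {"wx": 0, "wy": 0, "wz": 0, "tx": 0.1, "ty": 0, "tz": 0, "hand": -1}])

```text
time: 9.7
tool_pos: [562.3, 43.4, 34.7]
orientation: [180.0, 0.0, -4.0]
wrist_force: [-3.5, 0.9, 3.0]
finger_gap: 0.004
```

Force has risen to -3.5 N and the tool lagged slightly, so this may be first contact. I'll take smaller steps.

jog_arm(moves=[{"wx": 0, "wy": 0, "wz": 0, "tx": 0.05, "ty": 0, "tz": 0, "hand": -1}, {"wx": 0, "wy": 0, "wz": 0, "tx": 0.05, "ty": 0, "tz": 0, "hand": -1}, {"wx": 0, "wy": 0, "wz": 0, "tx": 0, "ty": 0, "tz": 0, "hand": -1}, {"wx": 0, "wy": 0, "wz": 0, "tx": 0, "ty": 0, "tz": 0, "hand": -1}, {"wx": 0, "wy": 0, "wz": 0, "tx": 0, "ty": 0, "tz": 0, "hand": -1}])

```text
time: 10.2
tool_pos: [563.5, 43.3, 34.7]
orientation: [180.0, -0.0, -4.0]
wrist_force: [-2.9, -0.3, 2.8]
finger_gap: 0.004
```

jog_arm(moves=[{"wx": 0, "wy": 0, "wz": 0, "tx": 0.05, "ty": 0, "tz": 0, "hand": -1}, {"wx": 0, "wy": 0, "wz": 0, "tx": 0.05, "ty": 0, "tz": 0, "hand": -1}, {"wx": 0, "wy": 0, "wz": 0, "tx": 0.05, "ty": 0, "tz": 0, "hand": -1}, {"wx": 0, "wy": 0, "wz": 0, "tx": 0.05, "ty": 0, "tz": 0, "hand": -1}, {"wx": 0, "wy": 0, "wz": 0, "tx": 0, "ty": 0, "tz": 0, "hand": -1}])

```text
time: 10.7
tool_pos: [564.6, 43.3, 34.7]
orientation: [180.0, 0.1, -4.0]
wrist_force: [-4.7, 0.8, 4.7]
finger_gap: 0.004
```

jog_arm(moves=[{"wx": 0, "wy": 0, "wz": 0, "tx": 0, "ty": 0, "tz": 0, "hand": -1}, {"wx": 0, "wy": 0, "wz": 0, "tx": 0, "ty": 0, "tz": 0, "hand": -1}, {"wx": 0, "wy": 0, "wz": 0, "tx": 0, "ty": 0, "tz": 0, "hand": -1}, {"wx": 0, "wy": 0, "wz": 0, "tx": 0, "ty": 0, "tz": 0, "hand": -1}, {"wx": 0, "wy": 0, "wz": 0, "tx": 0, "ty": 0, "tz": 0, "hand": -1}])

```text
time: 11.2
tool_pos: [564.6, 43.2, 34.7]
orientation: [180.0, 0.1, -4.0]
wrist_force: [-5.1, 0.0, 3.8]
finger_gap: 0.001
```

jog_arm(moves=[{"wx": 0, "wy": 0, "wz": 0, "tx": 0.05, "ty": 0, "tz": 0, "hand": -1}, {"wx": 0, "wy": 0, "wz": 0, "tx": 0.05, "ty": 0, "tz": 0, "hand": -1}, {"wx": 0, "wy": 0, "wz": 0, "tx": 0, "ty": 0, "tz": 0, "hand": -1}, {"wx": 0, "wy": 0, "wz": 0, "tx": 0, "ty": 0, "tz": 0, "hand": -1}, {"wx": 0, "wy": 0, "wz": 0, "tx": 0, "ty": 0, "tz": 0, "hand": -1}])

```text
time: 11.7
tool_pos: [564.7, 43.2, 34.6]
orientation: [180.0, 0.2, -4.0]
wrist_force: [-6.6, 0.8, 5.7]
finger_gap: 0.006
```

Pushing another 1 mm moved it only 0.1 mm while the force rose to 6.6 N. That is well above sliding friction and below the gauge's 12 N yield, so the blank is against the gauge, about 57 mm past the mouth. Now I'll back off and lift.

jog_arm(moves=[{"wx": 0, "wy": 0, "wz": 0, "tx": -0.5, "ty": 0, "tz": 0, "hand": -1}, {"wx": 0, "wy": 0, "wz": 0, "tx": -1, "ty": 0, "tz": 0, "hand": -1}, {"wx": 0, "wy": 0, "wz": 0, "tx": -1, "ty": 0, "tz": 0, "hand": -1}, {"wx": 0, "wy": 0, "wz": 0, "tx": 0, "ty": 0, "tz": -3, "hand": -1}, {"wx": 0, "wy": 0, "wz": 0, "tx": 0, "ty": 0, "tz": -4, "hand": -1}])

```text
time: 12.2
tool_pos: [540.6, 44.9, 104.0]
orientation: [180.0, 0.1, -3.9]
wrist_force: [0.8, 0.3, 1.6]
finger_gap: 0.0
```

jog_arm(moves=[{"wx": 0, "wy": 0, "wz": 0, "tx": 0, "ty": 0, "tz": -4, "hand": -1}, {"wx": 0, "wy": 0, "wz": 0, "tx": 0, "ty": 0, "tz": -4, "hand": -1}, {"wx": 0, "wy": 0, "wz": 0, "tx": 0, "ty": 0, "tz": 0, "hand": -1}, {"wx": 0, "wy": 0, "wz": 0, "tx": 0, "ty": 0, "tz": 0, "hand": -1}, {"wx": 0, "wy": 0, "wz": 0, "tx": 0, "ty": 0, "tz": 0, "hand": -1}])

```text
time: 12.7
tool_pos: [540.9, 44.8, 183.7]
orientation: [180.0, 0.1, -4.0]
wrist_force: [-0.9, 0.4, -0.3]
finger_gap: 0.003
```

Run:
```python
from h import *
s=read_camera("scene")[:,:,::-1]
cv2.imwrite("pics/s3.png",cv2.resize(s[150:280,220:350],None,fx=4.5,fy=4.5,interpolation=cv2.INTER_CUBIC))
print(telemetry.sense()["wrist_force"])
```

```text
[-0.09502175  0.00933424 -0.89312349]
```

View pics/s3.png

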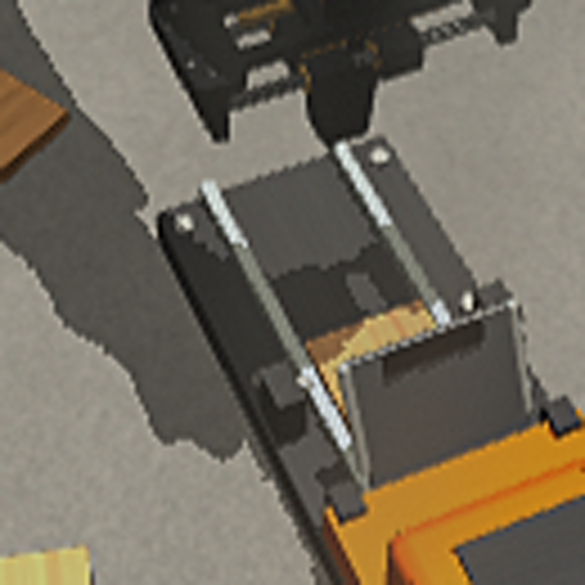

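The blank stays in under the hood with its near edge at crop (305,340)–(425,305), the cover is still open with its edge at (345,365)–(515,300), and the arm is clear. Next I'll move over the back of the cover.

jog_arm(moves=[{"wx": 0, "wy": 0, "wz": 0, "tx": 3, "ty": -0.2, "tz": 0, "hand": -1}, {"wx": 0, "wy": 0, "wz": 0, "tx": 4, "ty": 0, "tz": 0, "hand": -1}, {"wx": 0, "wy": 0, "wz": 0, "tx": 4, "ty": 0, "tz": 0, "hand": -1}, {"wx": 0, "wy": 0, "wz": 0, "tx": 1.8, "ty": 0, "tz": 0, "hand": -1}, {"wx": 0, "wy": 0, "wz": 0, "tx": 0, "ty": 0, "tz": 2, "hand": -1}])

```text
time: 13.25
tool_pos: [673.5, 37.4, 164.7]
orientation: [-180.0, -0.4, -4.0]
wrist_force: [0.6, 0.5, -0.5]
finger_gap: 0.004
```

jog_arm(moves=[{"wx": 0, "wy": 0, "wz": 0, "tx": 0, "ty": 0, "tz": 1, "hand": -1}, {"wx": 0, "wy": 0, "wz": 0, "tx": 0, "ty": 0, "tz": 1, "hand": -1}, {"wx": 0, "wy": 0, "wz": 0, "tx": 0, "ty": 0, "tz": 1, "hand": -1}, {"wx": 0, "wy": 0, "wz": 0, "tx": 0, "ty": 0, "tz": 0.5, "hand": -1}, {"wx": 0, "wy": 0, "wz": 0, "tx": 0, "ty": 0, "tz": 0.2, "hand": -1}])

```text
time: 13.75
tool_pos: [668.9, 38.1, 127.2]
orientation: [180.0, 0.0, -4.0]
wrist_force: [-0.5, -0.3, 0.3]
finger_gap: 0.004
```

Run:
```python
from h import *
s=read_camera("scene")[:,:,::-1]
cv2.imwrite("pics/s4.png",cv2.resize(s[150:280,250:380],None,fx=4.5,fy=4.5,interpolation=cv2.INTER_CUBIC))
```

```text
(no output)
```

View pics/s4.png

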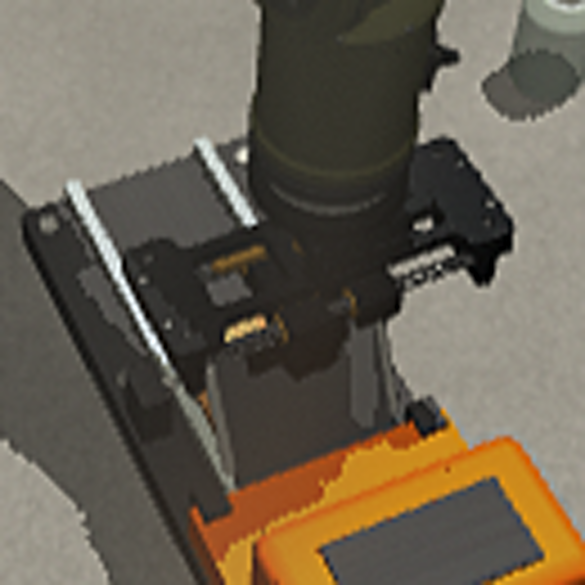

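The fingertips at crop (320,370) are in front of the cover's outer face, on the hood side. I'll swing the cover down along its arc.

jog_arm(moves=[{"wx": 0, "wy": 0, "wz": 0, "tx": -1.2, "ty": 0, "tz": 0.7, "hand": -1}, {"wx": 0, "wy": 0, "wz": 0, "tx": -1.2, "ty": 0, "tz": 1.3, "hand": -1}, {"wx": 0, "wy": 0, "wz": 0, "tx": -0.8, "ty": 0, "tz": 1.2, "hand": -1}, {"wx": 0, "wy": 0, "wz": 0, "tx": -0.6, "ty": 0, "tz": 1.2, "hand": -1}, {"wx": 0, "wy": 0, "wz": 0, "tx": -0.4, "ty": 0, "tz": 1.0, "hand": -1}])

```text
time: 14.3
tool_pos: [627.7, 41.1, 74.0]
orientation: [-180.0, -0.1, -4.0]
wrist_force: [-0.2, -0.5, 0.7]
finger_gap: 0.005
```

jog_arm(moves=[{"wx": 0, "wy": 0, "wz": 0, "tx": 0, "ty": 0, "tz": 0.4, "hand": -1}, {"wx": 0, "wy": 0, "wz": 0, "tx": 0, "ty": 0, "tz": 0.4, "hand": -1}, {"wx": 0, "wy": 0, "wz": 0, "tx": 0, "ty": 0, "tz": 0.4, "hand": -1}, {"wx": 0, "wy": 0, "wz": 0, "tx": 0, "ty": 0, "tz": 0.3, "hand": -1}, {"wx": 0, "wy": 0, "wz": 0, "tx": 0, "ty": 0, "tz": 0, "hand": -1}])

```text
time: 14.8
tool_pos: [627.9, 40.9, 58.7]
orientation: [-180.0, -0.0, -4.0]
wrist_force: [-0.3, 0.2, -0.4]
finger_gap: 0.001
```

jog_arm(moves=[{"wx": 0, "wy": 0, "wz": 0, "tx": 0, "ty": 0, "tz": 0.1, "hand": -1}, {"wx": 0, "wy": 0, "wz": 0, "tx": 0, "ty": 0, "tz": 0.1, "hand": -1}, {"wx": 0, "wy": 0, "wz": 0, "tx": 0, "ty": 0, "tz": 0.1, "hand": -1}, {"wx": 0, "wy": 0, "wz": 0, "tx": 0, "ty": 0, "tz": 0, "hand": -1}, {"wx": 0, "wy": 0, "wz": 0, "tx": 0, "ty": 0, "tz": 0, "hand": -1}])

```text
time: 15.3
tool_pos: [628.3, 40.8, 56.4]
orientation: [-180.0, -0.1, -4.0]
wrist_force: [-0.1, -0.1, 5.3]
finger_gap: 0.002
```

Run:
```python
from h import *
s=read_camera("scene")[:,:,::-1]
cv2.imwrite("pics/s5.png",cv2.resize(s[150:280,250:380],None,fx=4.5,fy=4.5,interpolation=cv2.INTER_CUBIC))
```

```text
(no output)
```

View pics/s5.png

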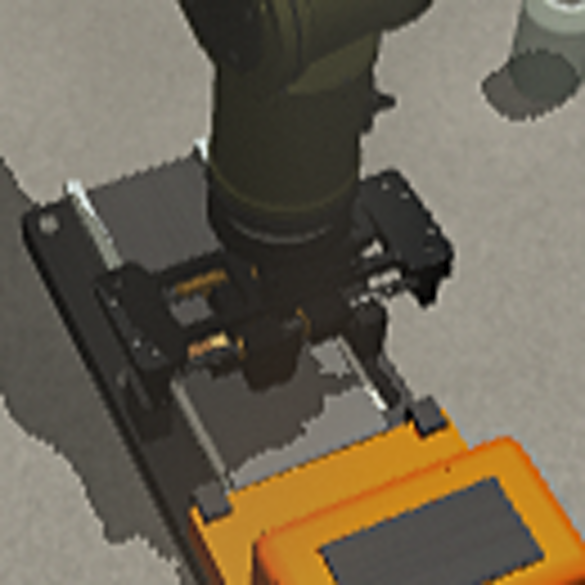

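The cover is now nearly level under the fingertips at crop (270,380), and the force is up to 5.3 N. I'll press further.

jog_arm(moves=[{"wx": 0, "wy": 0, "wz": 0, "tx": 0, "ty": 0, "tz": 0.2, "hand": -1}, {"wx": 0, "wy": 0, "wz": 0, "tx": 0, "ty": 0, "tz": 0.2, "hand": -1}, {"wx": 0, "wy": 0, "wz": 0, "tx": 0, "ty": 0, "tz": 0, "hand": -1}, {"wx": 0, "wy": 0, "wz": 0, "tx": 0, "ty": 0, "tz": 0, "hand": -1}, {"wx": 0, "wy": 0, "wz": 0, "tx": 0, "ty": 0, "tz": 0, "hand": -1}])

```text
time: 15.85
tool_pos: [628.4, 40.8, 55.9]
orientation: [-180.0, -0.2, -4.0]
wrist_force: [-6.8, 0.3, 29.6]
finger_gap: 0.002
```

At 30 N it is seated hard at z = 56 mm, which is the shut height. I'll lift off and check.

jog_arm(moves=[{"wx": 0, "wy": 0, "wz": 0, "tx": 0, "ty": 0, "tz": -0.5, "hand": -1}, {"wx": 0, "wy": 0, "wz": 0, "tx": 0, "ty": 0, "tz": -3, "hand": -1}, {"wx": 0, "wy": 0, "wz": 0, "tx": 0, "ty": 0, "tz": -4, "hand": -1}, {"wx": 0, "wy": 0, "wz": 0, "tx": 0, "ty": 0, "tz": -4, "hand": -1}, {"wx": 0, "wy": 0, "wz": 0, "tx": 0, "ty": 0, "tz": -4, "hand": -1}])

```text
time: 16.35
tool_pos: [627.1, 40.8, 207.9]
orientation: [180.0, 0.0, -4.0]
wrist_force: [1.0, -0.2, 0.6]
finger_gap: 0.003
```

jog_arm(moves=[{"wx": 0, "wy": 0, "wz": 0, "tx": -4, "ty": 0, "tz": -1, "hand": -1}, {"wx": 0, "wy": 0, "wz": 0, "tx": -4, "ty": 0, "tz": 0, "hand": -1}, {"wx": 0, "wy": 0, "wz": 0, "tx": -4, "ty": 0, "tz": 0, "hand": -1}, {"wx": 0, "wy": 0, "wz": 0, "tx": 0, "ty": 0, "tz": 0, "hand": -1}, {"wx": 0, "wy": 0, "wz": 0, "tx": 0, "ty": 0, "tz": 0, "hand": -1}])

```text
time: 16.85
tool_pos: [507.4, 49.3, 216.9]
orientation: [-180.0, -0.0, -3.9]
wrist_force: [1.1, 0.5, 0.7]
finger_gap: 0.002
```

Run:
```python
from h import *
s=read_camera("scene")[:,:,::-1]
cv2.imwrite("pics/s6.png",np.hstack([cv2.resize(s[150:280,230:330],None,fx=4,fy=4,interpolation=cv2.INTER_CUBIC),cv2.resize(s,(400,300))[:,:].repeat(1,0) if 0 else cv2.copyMakeBorder(cv2.resize(s,(390,292)),0,228,0,0,0)]))
yaw=np.radians(-4);ex=np.array([np.cos(yaw),np.sin(yaw),0]);ey=np.array([-ex[1],ex[0],0]);o=np.array([607,42,0])
for th in(0,.09,.3):
    print(th,[tuple(round(4*(v-w)) for v,w in zip(pix("scene",o+(90-90*np.cos(th))*ex+y*ey+[0,0,56+90*np.sin(th)]),(230,150))) for y in(-55,55)])
for x in(-30,-40,-50): print(x,[tuple(round(4*(v-w)) for v,w in zip(pix("scene",o+x*ex+y*ey+[0,0,42]),(230,150))) for y in(-40,40)])
```

```text
0 [(226, 333), (374, 277)]
0.09 [(226, 327), (375, 270)]
0.3 [(229, 315), (380, 258)]
-30 [(228, 303), (333, 263)]
-40 [(222, 292), (326, 253)]
-50 [(216, 281), (320, 242)]
```

View pics/s6.png

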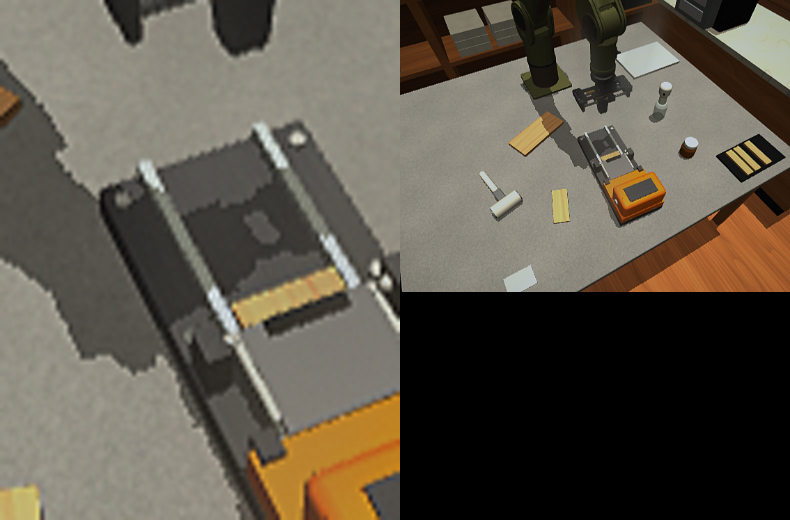

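The cover stays shut after release: its free edge is at crop (236,335), where the shut pose predicts about (226,333). The blank's near edge is at (232,305)–(335,268), matching jig x ≈ -30 mm. The bystanders haven't moved.

```bash
python3 -c "
from rig import job,telemetry
print(telemetry.sense()['wrist_force']); print(job.sign_off())"
```

```text
[ 0.51357722  0.44006892 -0.83559802]
the job is handed in; nothing more can be done
None
```

The blank is up against the back gauge, the cover is shut, and the job is handed in at about 17 s on the robot's clock. The sign-off gives no verdict, and the gauge joints can't be read directly, so both results rest on force and camera checks.

- **Blank:** I pushed it along the bed with the closed fingers until it stopped, about 57 mm past the hood mouth. There, another 1 mm of push moved it only 0.1 mm while the force rose to 6.6 N. That is well below the gauge's 12 N yield, so the gauge should not have been shoved back.
- **Cover:** I swung it down along its arc and pressed to about 30 N. It stopped at z = 56 mm, its shut height.
- **Last checks:** in the final picture the cover stayed shut with the arm clear. The blank's near edge was at about jig x = -30 mm, within 3 mm of where the push left it. The bystanders looked unmoved, and the wrist force was back to about zero.
- **Disagreements:** the separate measurements of the jig differed a little, with yaw between -3 and -4.5° and origin within about 5 mm. My first calculation of the cover edge paired the wrong corners between the two views, and I corrected it before moving.

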